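Fill the stove-side caddy

TASK

Fill the bamboo caddy beside the stove: stand the tall flip-lid canister in the round frame and the tall square tin in the square frame, and lay the ceramic chopstick rest in the small oblong frame and the gas lighter in the long frame, each right way up and flat on the caddy floor. The short canister and the low tin are look-alikes that do not belong: leave them where they are.

Things in the scene. Friction and masses are not known exactly. Their poses are not given: they have to be found in the camera images.
- canister: Tall flip-lid canister, to go in the round frame: upright white plastic cylinder with grey cap, 48 mm diameter, 74 mm high, with a small black flip flap 6 mm high on top (80 mm in all). About 0.12 kg. Origin: centre of the underside, z up; yaw does not matter.
- tin: Tall square spice tin, to go in the square frame: plain steel box 44 x 44 mm and 58 mm high with a round dark press lid, 34 mm across and 4 mm high, on top. About 0.11 kg. Origin: centre of the underside, z up, x and y square to its sides.
- rest: Chopstick rest, to go in the oblong frame: white ceramic bar 56 mm long (its x), 24 mm wide (its y), saddle-shaped: 20 mm high in the middle, 24 mm high over the last 14 mm at each end. About 0.05 kg. Origin: centre of the underside, z up.
- lighter: Gas lighter, for the long frame, either end first: steel stick lying flat along its x, 150 mm long. Handle 24 mm wide (y) and 24 mm high from x = -75 to +25 mm; 10 mm thick nozzle, centre line 12 mm up, from +25 to +75 mm. Black press trigger 26 x 14 mm, 5 mm above the handle, at x = +4 mm. 0.10 kg, centre of mass near x = -20 mm. Origin: mid-length, on the underside; z up (trigger on top).
- round_bay: Round frame, for the tall canister: 72 mm inside diameter, 80 mm outside. Steel strip 4 mm thick, 8 mm high, fixed on the caddy floor, no floor of its own. Origin: its centre, on the caddy floor (5 mm above the counter), where the thing comes to rest; z up. One of the row of three, 90 mm apart, on the robot's side of the caddy, in changing order.
- square_bay: Square frame, for the tall tin: 68 x 68 mm inside, 76 x 76 mm outside. Steel strip 4 mm thick, 8 mm high, fixed on the caddy floor, no floor of its own. Origin: its centre, on the caddy floor (5 mm above the counter), where the thing comes to rest; z up. One of the row of three, 90 mm apart, on the robot's side of the caddy, in changing order.
- oblong_bay: Small oblong frame, for the chopstick rest: inside 80 mm along its x and 46 mm along its y (outside 88 x 54 mm). Steel strip 4 mm thick, 8 mm high, fixed on the caddy floor, no floor of its own. Origin: its centre, on the caddy floor (5 mm above the counter), where the thing comes to rest; z up. One of the row of three, 90 mm apart, on the robot's side of the caddy, in changing order.
- long_bay: Long frame, for the lighter: inside 176 mm along its y and 50 mm along its x (outside 184 x 58 mm). Steel strip 4 mm thick, 8 mm high, fixed on the caddy floor, no floor of its own. Origin: its centre, on the caddy floor (5 mm above the counter), where the thing comes to rest; z up. On the caddy's far side, 77 mm from the row of three. The caddy: fixed bamboo tray 170 x 285 mm, rim 14 mm high.
- short_canister: Look-alike, to be left alone: short white plastic canister with plain grey cap and no flap, 54 mm diameter, 38 mm high. Origin: centre of the underside.
- low_tin: Look-alike, to be left alone: low square steel tin 54 x 54 mm, 27 mm high, with a flat square lid. Origin: centre of the underside.
There are look-alikes about, which are no part of the job. What is shaped like the canister but red is not meant. Of the things shaped like the rest, the white one is meant.

How it is judged:
By the outcome, as a careful person would: the job done as asked, in the order asked, and still so for the second after the job is handed in, with the robot touching nothing.
It also fails if it takes over 122 s, if anything falls off the work surface, if the arm or the gripper's body presses on something with over 40 N, if the wrist force passes 120 N, or if a joint passes its speed limit or range.

ROBOT

A 6-joint arm with a two-finger parallel gripper is mounted at the origin on the work surface. World frame = base frame: x ahead of the robot, y to its left, z up, the work surface at z = 0. Lengths are in m, angles in rad, forces in N, time in s.
With the tool pointing down it reaches from about 0.35 to 0.775 m from the base axis. Payload 5.5 kg.
Tool frame: the origin (TCP) lies between the finger pads; the fingertips stand 17 mm ahead of it and the grasp point (between the pads) lies 2 mm behind it (env.finger_overhang is the distance from the TCP to the fingertips, in m); z points along the fingers, y is the direction in which the jaws open and shut (so a half turn about z gives the same grasp; the last joint's range is limited). The gripper opens to 85 mm and grips with 20 to 120 N. Pads are 22 mm wide; open, the fingers measure 114 mm over their backs; the gripper's body (76 mm by 85 mm) begins 54 mm behind the grasp point. The pads swing forward as they close: fully open they stand 13 mm farther back than shut.
Start: joints at [1.131, 0.313, 0.046, 1.304, 0, 1.431], TCP at [0.17, 0.549, 0.248] pointing down, gripper open.
Joint ranges: [-2.76, 2.76], [-0.86, 1.69], [-1.03, 1.26], [-2.2, 2.34], [-1.47, 1.5], [-3.14, 3.14]. Speed limits (rad/s): [2.57, 2.57, 3.14, 3.14, 3.14, 3.14].

INTERFACE

Orientations are given as a unit quaternion [w, x, y, z].
In Python, from workcell import env gives the robot as it stands. The module is installed in compiled form; this text tells all that it offers.
- The arm moves only by the tool arm_command, never from a script. Its argument "moves" is a list of rows, each a list of 5 numbers: the closure, from 0 (fully open) to 1 (shut), then the shift along the tool's x, y, z in mm, then the turn about the tool's z in rad. In form: [[fingers, dx, dy, dz, turn], ...]. A call has 1 to 12 rows; each row is the pose to reach, as a shift and turn from the pose commanded when the call began, along the tool's axes at that moment; what a row does not reach only later rows make up. A row lasts 1/10 s, in which the tool goes at most 50 mm and 8.59 degrees, less where a joint would pass 70% of its speed; a pose out of reach is approached as far as the arm can. A call with a gripper value outside its range is refused whole. The fingers move at their own pace and stop on an object; "squeeze" is the grip in N (left out, the last holds). Time passes only in rows, so rows that repeat a pose let the fingers close. It gives the time, the measured TCP pose, the force and the opening at its end, in the units of the state.
- env.get_state(): the state, without advancing time (a new reading comes with each control period).
- env.read_camera(name): name is "scene" or "side" or "wrist"; returns (picture, depth): 384x512x3 uint8, blue, green, red; 384x512 float32, m along the optical axis (not along the pixel's ray), 0 where there is no reading.
- env.get_calibration(name): a dict with "fx", "fy", "cx", "cy" (pixels), "pose" (4x4, takes a point from camera to world coordinates). Camera axes: x right, y down, z forward; pixel columns grow to the right and rows downward; lengths in m; the calibration is good to about 2 mm. The wrist camera is an equidistant fisheye: a pixel r from the principal point sees the ray r / f radians off the axis. A picture is of the moment at which its call begins: read the wrist's pose just before it. get_calibration takes no time and is no camera call; for the wrist camera it gives the pose at the moment of the call.
- env.hand_in(): hands the job in, once; it reports no verdict.
The state is a dict: "clock": time; "joint_pos": joint angles; "qvel": joint speeds; "tau": joint torques, N m; "tcp_pos": TCP position; "orientation": TCP orientation; "wrist_force": force on the tool from outside, world axes, zero at the start; "ft_torque": the same for the moment, N m; "finger_gap": finger opening in m.
Only numpy, scipy, OpenCV 4.12 (cv2) and the standard library are available. Lean on these libraries where they do the work, as an engineer would, in place of code of your own. Each camera call takes 0.05 s, during which the arm holds its last target. There are 200 camera calls.

## Working session

There is one attempt and no reset: what is moved stays moved. The work goes in short steps, Python scripts to look and compute and a tool call to move; the robot and the scene stay as the last step left them, time stands still between calls to the robot, and variables do not carry over. Pictures are saved under pics/ and viewed, about 12 in all and at most 16, crops included, and the job is handed in when it is done.

Besides the shell and the picture viewer there is one more tool, called after "Request:" as name(argument=value, ...) on one line, values as JSON. arm_command: Moves the arm, as the interface text tells. Its arguments: {"type":"object","properties":{"moves":{"type":"array","items":{"type":"array","items":{"type":"number"}}},"squeeze":{"type":"number"}},"required":["moves"]}

```bash
mkdir -p pics; ls; cat > h.py <<'E'
import numpy as np, cv2
from workcell import env
from scipy.spatial.transform import Rotation as R
def shot(name,tag):
    K=env.get_calibration(name); im,d=env.read_camera(name)
    np.savez(f'{tag}.npz',im=im,d=d,P=K['pose'],k=[K['fx'],K['fy'],K['cx'],K['cy']])
    cv2.imwrite(f'pics/{tag}.png',im); return im,d
def load(tag):
    return np.load(f'{tag}.npz')
def pt(tag,u,v,z=None):
    """world point of pixel by depth, or by plane z if given; pinhole or wrist fisheye (tag startswith w)"""
    f=load(tag); fx,fy,cx,cy=f['k']; P=f['P']
    a,b=(u-cx)/fx,(v-cy)/fy
    if tag.startswith('w'):
        r=np.hypot(a,b); s=np.sin(r)/r if r>1e-9 else 1; ray=np.array([a*s,b*s,np.cos(r)])
    else: ray=np.array([a,b,1.])
    if z is None: 
        c=ray/ray[2]*f['d'][int(round(v)),int(round(u))]; return P[:3,:3]@c+P[:3,3]
    w=P[:3,:3]@ray; return P[:3,3]+w*(z-P[2,3])/w[2]
def st():
    s=env.get_state(); q=s['orientation']; M=R.from_quat([q[1],q[2],q[3],q[0]]).as_matrix()
    return s,M
E
python3 - <<'E'
from h import *
for n in ['scene','side','wrist']:
    shot(n,('w' if n=='wrist' else n)+'0'); K=env.get_calibration(n); print(n,K['fx'],K['cx'],K['cy'],K['pose'].round(3).tolist())
a=[cv2.imread(f'pics/{n}0.png') for n in ['scene','side']]
cv2.imwrite('pics/a.png',cv2.resize(a[0],(800,600)))
s,M=st();print(s['clock'],s['tcp_pos'],M.round(3),s['finger_gap'],s['wrist_force'])
E
```

```text
pics
scene 364.7911096262853 254.98800666268102 196.22881789412367 [[0.078, 0.653, -0.753, 1.226], [0.997, -0.064, 0.048, -0.061], [-0.017, -0.755, -0.656, 0.616], [0.0, 0.0, 0.0, 1.0]]
side 457.05304385792925 262.1041097921639 184.45677453193122 [[0.813, -0.457, 0.362, 0.169], [-0.583, -0.627, 0.517, -0.576], [-0.009, -0.631, -0.776, 0.898], [0.0, 0.0, 0.0, 1.0]]
wrist 297.3186396354542 260.7577445129114 193.25715562332317 [[0.296, 0.917, 0.269, 0.101], [0.955, -0.284, -0.084, 0.57], [-0.0, 0.281, -0.96, 0.374], [0.0, 0.0, 0.0, 1.0]]
0.15 [0.16965083 0.54903537 0.24760844] [[-0.955  0.295 -0.001]
 [ 0.295  0.955 -0.001]
 [ 0.    -0.001 -1.   ]] 0.08539892954779972 [-0.41246681  0.29539642 -0.17781583]
```

View pics/a.png

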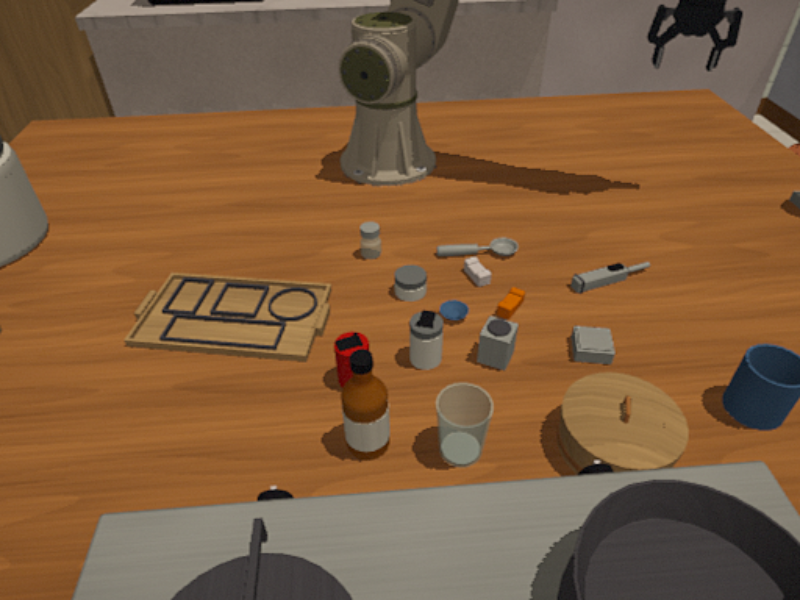

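View pics/side0.png

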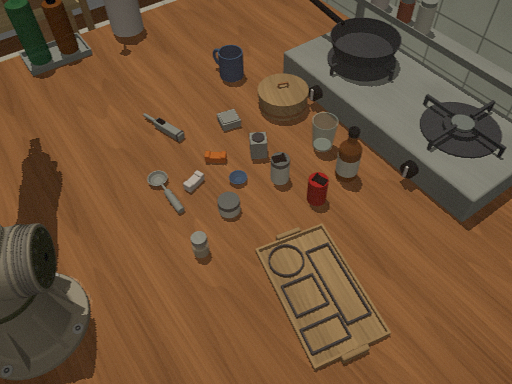

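The scene view shows the canister with flap at (426,340), the tin at (498,343), the white rest at (477,271), the lighter at (610,277), and the caddy at left. The red canister, orange rest, short canister and low tin are the look-alikes. I'll take enlarged crops for positions.

```bash
python3 - <<'E'
from h import *
a=cv2.imread('pics/side0.png')
A=cv2.resize(a[100:260,135:335],None,fx=4,fy=4,interpolation=cv2.INTER_CUBIC)[:600]
B=cv2.resize(a[220:370,245:395],None,fx=4,fy=4,interpolation=cv2.INTER_CUBIC)
cv2.imwrite('pics/sA.png',A);cv2.imwrite('pics/sB.png',B)
E
```

```text
(no output)
```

View pics/sA.png

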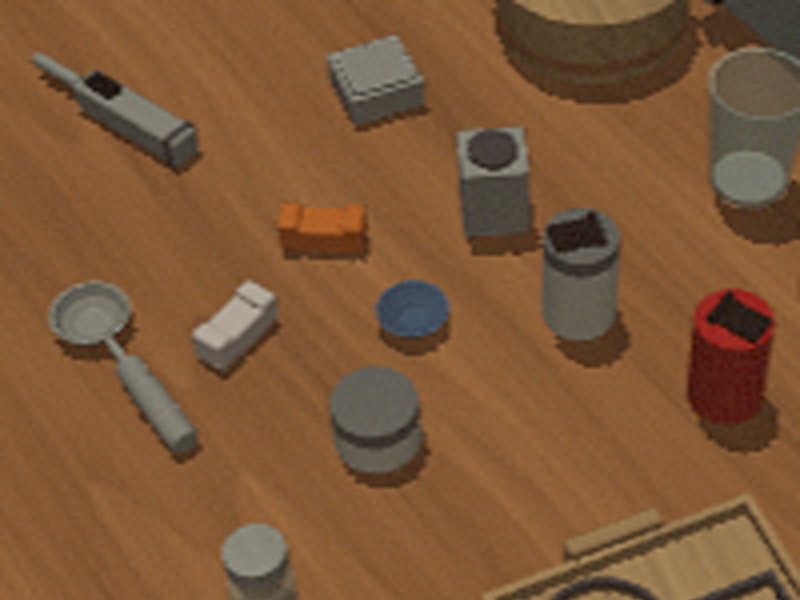

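View pics/sB.png

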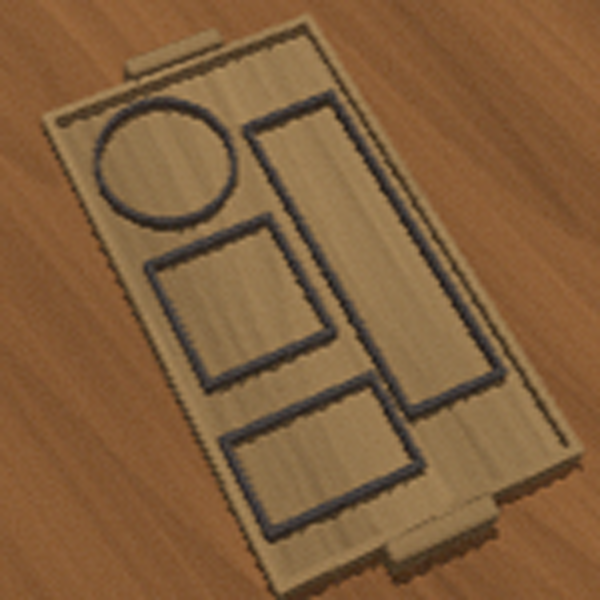

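```bash
python3 - <<'E'
from h import *
A=lambda u,v,z: pt('side0',135+u/4-.4,100+v/4-.4,z)[:2]
B=lambda u,v,z=.013: pt('side0',245+u/4-.4,220+v/4-.4,z)[:2]
def poly(n,f,c,z):
    p=np.array([f(u,v,z) for u,v in c]); e=np.roll(p,-1,0)-p
    print(n,p.mean(0).round(4),'edges mm',(np.linalg.norm(e,axis=1)*1e3).round(),'ang',np.degrees(np.arctan2(e[:,1],e[:,0])).round(1))
poly('tin',A,[(457,131),(523,127),(530,172),(463,178)],.058)
poly('lowtin',A,[(328,57),(392,39),(424,83),(350,95)],.027)
poly('rest',A,[(194,336),(222,352),(276,297),(245,283)],.024)
poly('lighter',A,[(37,57),(182,143)],.018)
poly('can',A,[(544,238),(620,238)],.074)
poly('red',A,[(692,318),(774,318)],.074)
poly('short',A,[(331,405),(420,405)],.038)
poly('orange',A,[(278,215),(367,215)],.024)
poly('sq',B,[(145,265),(268,213),(337,335),(207,390)],.013)
poly('round',B,[(95,163),(237,163)],.013);poly('round',B,[(166,97),(166,230)],.013)
poly('obl',B,[(220,440),(373,375),(425,465),(270,540)],.013)
poly('long',B,[(243,128),(333,92),(506,378),(412,417)],.013)
E
```

```text
tin [0.6433 0.1171] edges mm [43. 41. 43. 43.] ang [ -31.2 -119.7  151.    60.5]
lowtin [0.6406 0.259 ] edges mm [48. 52. 52. 43.] ang [-13.1 -97.8 157.2  78.8]
rest [0.4486 0.1223] edges mm [23. 53. 24. 51.] ang [ -70.2   20.5  114.6 -158.3]
lighter [0.4789 0.3505] edges mm [143. 143.] ang [-73.3 106.7]
can [0.6352 0.0119] edges mm [46. 46.] ang [-36.1 143.9]
red [ 0.6685 -0.0907] edges mm [48. 48.] ang [-36.1 143.9]
short [0.4771 0.0032] edges mm [53. 53.] ang [-36. 144.]
orange [0.5389 0.1635] edges mm [58. 58.] ang [-36.1 143.9]
sq [ 0.4811 -0.2784] edges mm [74. 76. 74. 75.] ang [ -11.3 -102.   167.6   77.5]
round [ 0.4993 -0.1921] edges mm [78. 78.] ang [-35.9 144.1]
round [ 0.4998 -0.1915] edges mm [83. 83.] ang [-127.5   52.5]
obl [ 0.4626 -0.3664] edges mm [86. 51. 86. 54.] ang [ -12.7 -101.6  169.1   77.9]
long [ 0.5563 -0.2951] edges mm [ 57. 184.  54. 182.] ang [ -11.7 -102.6  166.4   78.4]
```

```bash
cat >> h.py <<'E'
def go(x,y,z,yawx):
    """moves-row [dx,dy,dz mm,turn rad] to bring TCP to x,y,z with tool x at yawx deg; tool down"""
    s,M=st(); d=M.T@(np.array([x,y,z])-s['tcp_pos'])*1e3
    cur=np.degrees(np.arctan2(M[1,0],M[0,0])); t=-((yawx-cur+180)%360-180)
    print('row',d.round(1),'turn',round(np.radians(t),3),'| tcp',s['tcp_pos'].round(4),'yaw',round(cur,1),'F',s['wrist_force'].round(1),'gap',round(s['finger_gap'],4),'t',round(s['clock'],2))
E
python3 - <<'E'
from h import *
A=lambda u,v,z=None: pt('side0',135+u/4-.4,100+v/4-.4,z).round(3)
print('glass base',A(750,178),A(755,60),'spoon',A(90,315),A(110,340,.01),A(190,450,.01),'bowl',A(413,300),'lowtin',A(375,70))
print('bottle top',pt('side0',354,131).round(3),'base',pt('side0',347,176).round(3), env.finger_overhang)
print('kettle',pt('scene0',5,140).round(3),pt('scene0',2,110).round(3), 'pot lid',pt('side0',283,84).round(3))
go(.635,.012,.24,200)
E
```

```text
glass base [0.78  0.019 0.032] [0.818 0.066 0.081] spoon [0.382 0.196 0.001] [0.38  0.163 0.01 ] [0.379 0.059 0.01 ] bowl [0.554 0.082 0.006] lowtin [0.641 0.258 0.025]
bottle top [ 0.777 -0.079  0.159] base [ 0.765 -0.096  0.023] 0.017
kettle [ 0.306 -0.695  0.08 ] [ 0.272 -0.684  0.153] pot lid [0.812 0.232 0.078]
row [-603.2 -375.7    8. ] turn -0.649 | tcp [0.1697 0.549  0.2476] yaw 162.8 F [-0.4  0.3 -0.2] gap 0.0854 t 0.15
```

Request:
arm_command(moves=[[0,-50,-31,0,-0.1],[0,-100,-62,0,-0.2],[0,-150,-94,0,-0.3],[0,-200,-125,0,-0.4],[0,-250,-156,0,-0.5],[0,-300,-187,0,-0.6],[0,-350,-218,0,-0.65],[0,-400,-249,0,-0.65],[0,-450,-280,0,-0.65],[0,-500,-311,0,-0.65],[0,-550,-343,0,-0.65],[0,-603,-376,8,-0.65]], squeeze=40)

```text
clock: 1.35
tcp_pos: [0.5637, 0.094, 0.2459]
orientation: [0.0, -0.174, 0.985, 0.0]
wrist_force: [1.2, -0.2, 0.0]
finger_gap: 0.0855
```

```bash
python3 - <<'E'
from h import *
go(.635,.012,.24,200)
E
```

```text
row [ -38.9 -101.5    5.9] turn 0.001 | tcp [0.5637 0.094  0.2459] yaw -160.0 F [ 1.2 -0.2  0. ] gap 0.0855 t 1.35
```

Request:
arm_command(moves=[[0,0,0,0,0],[0,0,0,0,0]])

```text
clock: 1.55
tcp_pos: [0.5627, 0.0947, 0.2448]
orientation: [-0.001, -0.173, 0.985, 0.0]
wrist_force: [0.4, 0.6, 0.6]
finger_gap: 0.0855
```

```bash
python3 - <<'E'
from h import *
go(.635,.012,.24,200)
E
```

```text
row [ -39.8 -102.4    4.7] turn -0.002 | tcp [0.5627 0.0947 0.2448] yaw -160.1 F [0.4 0.6 0.6] gap 0.0855 t 1.55
```

Request:
arm_command(moves=[[0,-18,-45,2,0],[0,-36,-90,4,0],[0,-40,-102,5,0],[0,-40,-102,5,0],[0,-40,-102,5,0]])

```text
clock: 2.05
tcp_pos: [0.634, 0.0154, 0.2407]
orientation: [-0.001, -0.175, 0.985, 0.001]
wrist_force: [-0.9, 0.1, -0.3]
finger_gap: 0.0851
```

```bash
python3 - <<'E'
from h import *
shot('wrist','w1')
go(.635,.012,.043,200)
E
```

```text
row [ 1.00e-01 -4.00e+00  1.98e+02] turn 0.003 | tcp [0.6339 0.0156 0.241 ] yaw -159.8 F [0.3 0.4 0.1] gap 0.0853 t 2.1
```

View pics/w1.png

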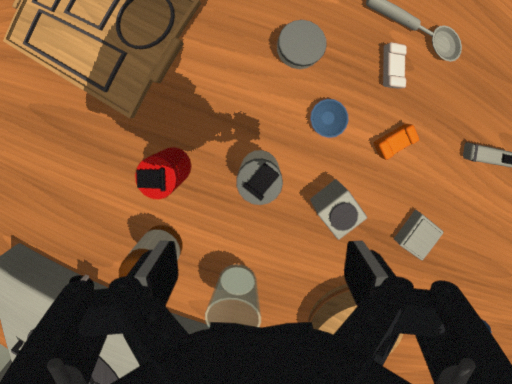

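Canister cap centre is at (260,181), tin lid at (343,216), rest spans (385–406, 43–88), and the red canister is at left.

```bash
python3 - <<'E'
from h import *
print('can',pt('w1',260,181,.074),'canleft/right',pt('w1',237,181,.074),pt('w1',283,181,.074))
print('tin lid',pt('w1',343,216,.062),'tin top corners',[pt('w1',*c,.058).round(4) for c in [(316,206),(341,238),(366,214)]])
print('rest',pt('w1',395,65,.022),pt('w1',395,46,.024),pt('w1',397,85,.024))
print('red',pt('w1',151,183,.074),'round',pt('w1',147,20,.013))
E
```

```text
can [0.63527138 0.01475757 0.074     ] canleft/right [ 0.64327076 -0.00722743  0.074     ] [0.62722497 0.0367219  0.074     ]
tin lid [0.64377949 0.11727437 0.062     ] tin top corners [array([0.6444, 0.0843, 0.058 ]), array([0.6706, 0.1287, 0.058 ]), array([0.6333, 0.1446, 0.058 ])]
rest [0.45237953 0.12298854 0.022     ] [0.43000043 0.11417924 0.024     ] [0.47534796 0.13350261 0.024     ]
red [ 0.6765719  -0.09373844  0.074     ] round [ 0.50258348 -0.18253838  0.013     ]
```

Request:
arm_command(moves=[[0,0,-2,45,0],[0,0,-2,90,0],[0,0,-2,135,0],[0,0,-2,170,0],[0,0,-2,190,0],[0,0,-2,198,0],[1,0,-2,198,0],[1,0,-2,198,0],[1,0,-2,198,0],[1,0,-2,198,0],[1,0,-2,198,0],[1,0,-2,198,0]])

```text
clock: 3.3
tcp_pos: [0.6374, 0.0121, 0.0451]
orientation: [0.002, -0.174, 0.985, -0.0]
wrist_force: [0.3, 2.0, 6.4]
finger_gap: 0.0471
```

```bash
python3 - <<'E'
from h import *
go(.499,-.192,.25,170)
E
```

```text
row [ 199.2 -144.4 -205.5] turn 0.525 | tcp [0.6374 0.0121 0.0451] yaw -159.9 F [0.3 2.  6.4] gap 0.0471 t 3.3
```

Request:
arm_command(moves=[[1,0,0,-30,0],[1,0,0,-75,0],[1,0,0,-120,0.05],[1,35,-25,-145,0.15],[1,70,-51,-145,0.25],[1,105,-76,-145,0.35],[1,140,-101,-145,0.45],[1,175,-127,-145,0.52],[1,199,-144,-145,0.52],[1,199,-144,-145,0.52],[1,199,-144,-145,0.52],[1,199,-144,-145,0.52]])

```text
clock: 4.5
tcp_pos: [0.4988, -0.1911, 0.188]
orientation: [0.0, 0.084, 0.996, 0.0]
wrist_force: [-0.1, -0.8, -0.5]
finger_gap: 0.0474
```

```bash
python3 - <<'E'
from h import *
shot('wrist','w2')
go(.499,-.192,.05,170)
E
```

```text
row [ -0.2  -1.2 137.9] turn 0.006 | tcp [ 0.4989 -0.1908  0.1879] yaw 170.3 F [ 0.1  0.4 -1.2] gap 0.0472 t 4.55
```

View pics/w2.png

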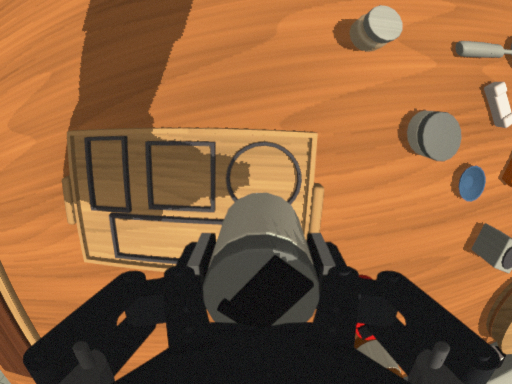

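Canister is held upright; ring spans columns 227–301 with its top at row 142; the square and oblong frames are to its left.

```bash
python3 - <<'E'
from h import *
print('round',pt('w2',264,179,.013),pt('w2',227,179,.013),pt('w2',301,179,.013),pt('w2',264,142,.013))
for n,c in dict(sq=[(147,141),(214,142),(214,210),(147,209)],ob=[(87,137),(127,136),(130,210),(91,210)]).items():
    p=np.array([pt('w2',*k,.013)[:2] for k in c]); print(n,p.mean(0).round(4),np.degrees(np.arctan2(*(p[1]-p[0])[::-1])).round(1))
E
```

```text
round [ 0.50071604 -0.18848511  0.013     ] [ 0.4940899 -0.226615   0.013    ] [ 0.5072051 -0.1502151  0.013    ] [ 0.46253695 -0.18201736  0.013     ]
sq [ 0.4821 -0.277 ] 77.6
ob [ 0.4636 -0.3628] 77.9
```

Request:
arm_command(moves=[[1,0,0,45,0],[1,0,0,85,0],[1,0,0,115,0],[1,0,0,128,0],[1,0,0,134,0],[1,0,0,137,0],[1,0,0,138,0],[1,0,0,138,0]])

```text
clock: 5.35
tcp_pos: [0.4992, -0.1917, 0.0507]
orientation: [0.001, 0.085, 0.996, -0.0]
wrist_force: [0.3, -1.0, -1.5]
finger_gap: 0.0472
```

Request:
arm_command(moves=[[1,0,0,1,0],[1,0,0,1,0],[0.3,0,0,1,0],[0.1,0,0,1,0],[0.1,0,0,1,0],[0.1,0,0,-20,0],[0.1,0,0,-60,0],[0.1,0,0,-105,0],[0.1,0,0,-150,0],[0.1,0,0,-150,0],[0.1,0,0,-150,0]])

```text
clock: 6.45
tcp_pos: [0.4991, -0.1921, 0.2009]
orientation: [0.001, 0.085, 0.996, -0.001]
wrist_force: [-0.4, 0.2, -0.3]
finger_gap: 0.077
```

```bash
python3 - <<'E'
from h import *
shot('wrist','w3')
go(.643,.117,.2,150)
E
```

```text
row [-90.6 328.6  -0.6] turn 0.354 | tcp [ 0.4981 -0.1915  0.1994] yaw 170.3 F [-0.2  0.7 -0.7] gap 0.0768 t 6.5
```

View pics/w3.png

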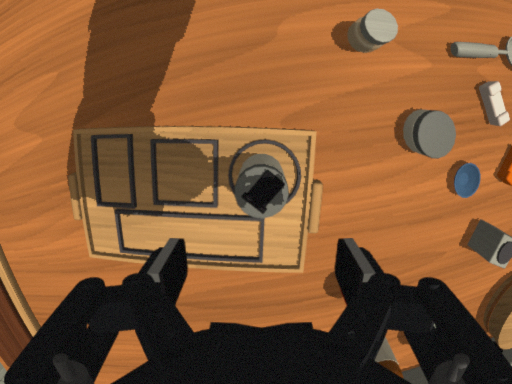

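Canister stands inside the ring (cap at (263,190)). Next the tin.

Request:
arm_command(moves=[[0,-12,45,0,0.05],[0,-24,90,0,0.15],[0,-37,135,0,0.25],[0,-50,180,0,0.35],[0,-62,225,0,0.35],[0,-75,270,0,0.35],[0,-87,315,0,0.35],[0,-90,328,0,0.35],[0,-90,328,0,0.35],[0,-90,328,0,0.35]])

```text
clock: 7.5
tcp_pos: [0.6414, 0.1159, 0.198]
orientation: [-0.002, 0.257, 0.966, -0.001]
wrist_force: [0.4, -0.6, -0.3]
finger_gap: 0.0854
```

```bash
python3 - <<'E'
from h import *
shot('wrist','w4')
go(.643,.117,.036,150)
E
```

```text
row [ -0.7   2.6 162.6] turn 0.003 | tcp [0.6415 0.1152 0.1986] yaw 150.2 F [0.1 0.4 0.3] gap 0.0855 t 7.55
```

View pics/w4.png

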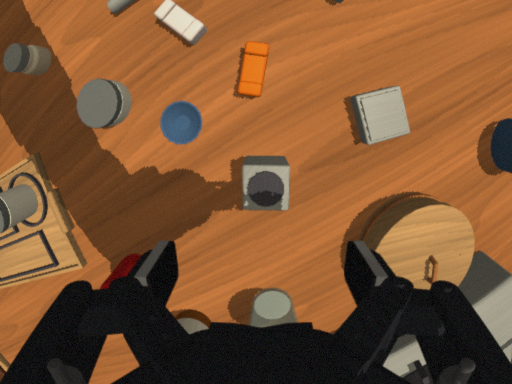

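Tin top at (243–290, 164–210), square to the jaws, lid centre (266,188).

```bash
python3 - <<'E'
from h import *
p=pt('w4',266,188,.062); print(p, pt('w4',266,187,.058)); go(p[0],p[1],.036,150)
E
```

```text
[0.64345701 0.119241   0.062     ] [0.64359631 0.11923432 0.058     ]
row [ -0.    4.7 162.6] turn 0.003 | tcp [0.6415 0.1152 0.1986] yaw 150.2 F [0.1 0.4 0.3] gap 0.0855 t 7.55
```

Request:
arm_command(moves=[[0,0,3.5,45,0],[0,0,3.5,90,0],[0,0,3.5,130,0],[0,0,3.5,152,0],[0,0,3.5,162,0],[0,0,3.5,163,0],[1,0,3.5,163,0],[1,0,3.5,163,0],[1,0,3.5,163,0],[1,0,3.5,163,0],[1,0,3.5,163,0],[1,0,3.5,163,0]])

```text
clock: 8.75
tcp_pos: [0.6456, 0.1196, 0.0387]
orientation: [0.002, 0.257, 0.966, 0.0]
wrist_force: [0.3, -0.2, 7.1]
finger_gap: 0.0437
```

```bash
python3 - <<'E'
from h import *
go(.4815,-.2775,.19,168)
E
```

```text
row [ -55.2 -425.9 -151.8] turn -0.31 | tcp [0.6456 0.1196 0.0387] yaw 150.2 F [ 0.3 -0.2  7.1] gap 0.0437 t 8.75
```

Request:
arm_command(moves=[[1,0,0,-30,0],[1,0,0,-75,0],[1,0,0,-120,0],[1,-5,-40,-145,-0.05],[1,-11,-85,-150,-0.12],[1,-17,-130,-150,-0.2],[1,-23,-175,-150,-0.25],[1,-28,-220,-150,-0.31],[1,-34,-265,-150,-0.31],[1,-40,-310,-150,-0.31],[1,-46,-355,-150,-0.31],[1,-52,-400,-150,-0.31]])

```text
clock: 9.95
tcp_pos: [0.4897, -0.2548, 0.1871]
orientation: [0.0, 0.105, 0.995, 0.0]
wrist_force: [0.5, 0.2, 0.3]
finger_gap: 0.0435
```

Request:
arm_command(moves=[[1,0,0,0,0],[1,0,0,0,0]])

```text
clock: 10.15
tcp_pos: [0.4901, -0.2542, 0.1868]
orientation: [0.0, 0.106, 0.994, 0.0]
wrist_force: [-0.6, -0.2, -0.8]
finger_gap: 0.0436
```

```bash
python3 - <<'E'
from h import *
go(.4815,-.2775,.06,168)
E
```

```text
row [  3.5 -24.6 126.8] turn -0.003 | tcp [ 0.4901 -0.2542  0.1868] yaw 167.8 F [-0.6 -0.2 -0.8] gap 0.0436 t 10.15
```

Request:
arm_command(moves=[[1,3.5,-24.5,0,0],[1,3.5,-24.5,40,0],[1,3.5,-24.5,85,0],[1,3.5,-24.5,120,0],[1,3.5,-24.5,135,0],[1,3.5,-24.5,140,0],[1,3.5,-24.5,142,0],[1,3.5,-24.5,142,0]])

```text
clock: 10.95
tcp_pos: [0.4832, -0.2764, 0.0457]
orientation: [0.001, 0.104, 0.995, -0.0]
wrist_force: [0.3, -0.7, -0.7]
finger_gap: 0.0437
```

Request:
arm_command(moves=[[1,3,0,1.5,0],[1,1,0,1.5,0],[0.4,1,0,1.5,0],[0.3,1,0,1.5,0],[0.3,1,0,1.5,0],[0.3,1,0,-20,0],[0.3,1,0,-60,0],[0.3,1,0,-105,0],[0.3,1,0,-150,0],[0.3,1,0,-150,0],[0.3,1,0,-150,0]])

```text
clock: 12.05
tcp_pos: [0.4819, -0.2771, 0.1962]
orientation: [0.001, 0.105, 0.994, -0.001]
wrist_force: [-0.6, 0.3, -0.3]
finger_gap: 0.0595
```

```bash
python3 - <<'E'
from h import *
shot('wrist','w5')
go(.4505,.1225,.18,202)
E
```

```text
row [112.9 383.8  14.5] turn -0.594 | tcp [ 0.481  -0.2765  0.1945] yaw 168.0 F [-0.2  0.2 -0.6] gap 0.0598 t 12.1
```

View pics/w5.png

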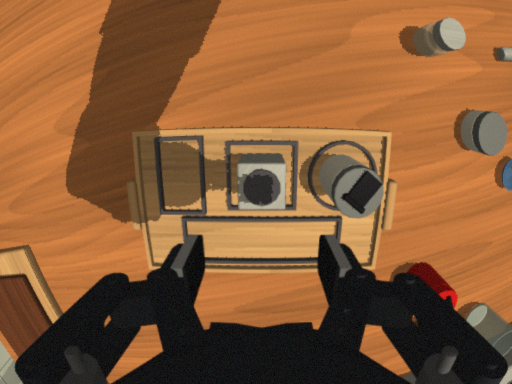

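Tin stands in the square frame (lid at (261,187)), canister still in the ring. Next the rest.

Request:
arm_command(moves=[[0.4,13,45,0,0],[0.4,26,90,0,-0.1],[0.4,40,135,0,-0.2],[0.4,53,180,0,-0.3],[0.4,66,225,0,-0.4],[0.4,79,270,0,-0.5],[0.4,92,315,0,-0.59],[0.4,105,355,10,-0.59],[0.4,113,384,20,-0.59],[0.4,113,384,20,-0.59],[0.4,113,384,20,-0.59],[0.4,113,384,20,-0.59]])

```text
clock: 13.3
tcp_pos: [0.4502, 0.122, 0.174]
orientation: [-0.001, -0.189, 0.982, -0.0]
wrist_force: [0.3, 1.4, 0.1]
finger_gap: 0.0514
```

```bash
python3 - <<'E'
from h import *
im,d=shot('wrist','w6')
cv2.imwrite('pics/w6c.png',cv2.resize(im[100:300,130:390],None,fx=3,fy=3,interpolation=cv2.INTER_CUBIC))
go(.4505,.1225,.028,202)
E
```

```text
row [ -0.4   0.7 146.4] turn -0.005 | tcp [0.4506 0.1217 0.1744] yaw -158.3 F [-0.  -0.7  0.8] gap 0.0512 t 13.35
```

View pics/w6c.png

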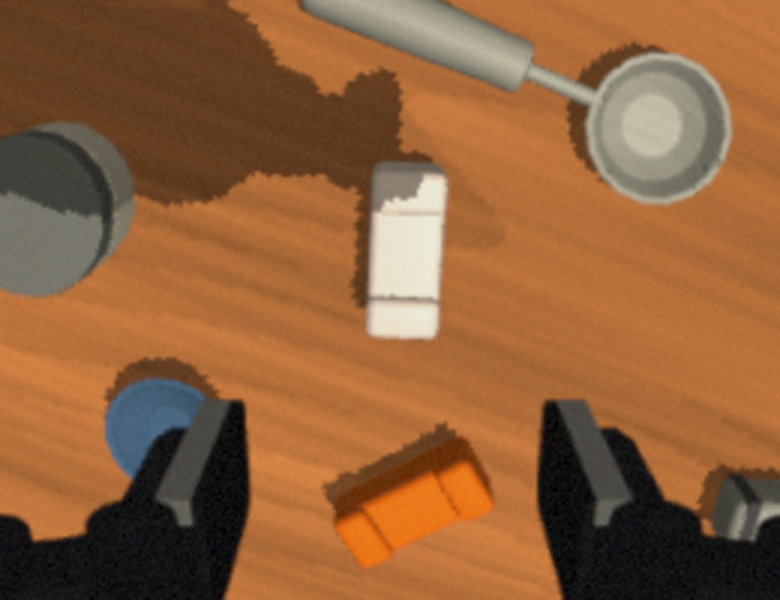

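Rest spans (367–447, 163–338) in the crop, nearly aligned with the tool; fingers are clear of the neighbours.

```bash
python3 - <<'E'
from h import *
C=lambda u,v,z=.024: pt('w6',130+u/3-.33,100+v/3-.33,z)
p=np.array([C(*c)[:2] for c in [(376,165),(447,168),(439,338),(367,335)]]); e=np.roll(p,-1,0)-p
print(p.mean(0),(np.linalg.norm(e,axis=1)*1e3).round(1),np.degrees(np.arctan2(e[:,1],e[:,0])).round(1))
go(*p.mean(0),.028,180+24)
E
```

```text
[0.44864028 0.1256745 ] [22.2 56.5 23.7 56.4] [ 109.3   19.9  -70.9 -161.6]
row [  0.2   4.4 146.4] turn -0.04 | tcp [0.4506 0.1217 0.1744] yaw -158.3 F [-0.  -0.7  0.8] gap 0.0512 t 13.35
```

Request:
arm_command(moves=[[0.4,0,3,45,0.04],[0.4,0,3,85,0.04],[0.4,0,3,120,0.04],[0.4,0,3,140,0.04],[0.4,0,3,147,0.04],[0.4,0,3,147,0.04],[1,0,3,147,0.04],[1,0,3,147,0.04],[1,0,3,147,0.04],[1,0,3,147,0.04],[1,0,3,147,0.04]])

```text
clock: 14.45
tcp_pos: [0.451, 0.1254, 0.0294]
orientation: [0.002, -0.169, 0.986, -0.0]
wrist_force: [-0.5, -1.2, 6.2]
finger_gap: 0.0225
```

```bash
python3 - <<'E'
from h import *
go(.463,-.364,.17,168)
E
```

```text
row [ 151.6 -465.5 -140.5] turn 0.55 | tcp [0.451  0.1254 0.0294] yaw -160.5 F [-0.5 -1.2  6.2] gap 0.0225 t 14.45
```

Request:
arm_command(moves=[[1,0,0,-30,0],[1,0,0,-75,0],[1,14,-43,-120,0.05],[1,29,-89,-140,0.12],[1,44,-135,-140,0.2],[1,59,-181,-140,0.3],[1,74,-227,-140,0.4],[1,89,-273,-140,0.5],[1,104,-319,-140,0.55],[1,119,-365,-140,0.55],[1,134,-411,-140,0.55],[1,149,-457,-140,0.55]])

```text
clock: 15.65
tcp_pos: [0.4613, -0.3562, 0.1684]
orientation: [0.0, 0.105, 0.994, -0.0]
wrist_force: [0.5, -0.0, -0.2]
finger_gap: 0.0225
```

Request:
arm_command(moves=[[1,0,0,0,0],[1,0,0,0,0]])

```text
clock: 15.85
tcp_pos: [0.4611, -0.355, 0.1676]
orientation: [-0.0, 0.106, 0.994, 0.0]
wrist_force: [-0.1, 0.2, -1.2]
finger_gap: 0.0226
```

```bash
python3 - <<'E'
from h import *
go(.463,-.364,.17,168)
E
```

```text
row [-3.8 -8.4 -2.4] turn -0.003 | tcp [ 0.4611 -0.355   0.1676] yaw 167.9 F [-0.1  0.2 -1.2] gap 0.0226 t 15.85
```

Request:
arm_command(moves=[[1,-3,-8.5,0,0],[1,-3,-8.5,45,0],[1,-3,-8.5,85,0],[1,-3,-8.5,95,0],[1,-3,-8.5,95,0]])

```text
clock: 16.35
tcp_pos: [0.4619, -0.361, 0.0715]
orientation: [-0.002, 0.104, 0.995, 0.001]
wrist_force: [-0.1, 0.7, 0.3]
finger_gap: 0.0225
```

```bash
python3 - <<'E'
from h import *
im,d=shot('wrist','w7')
cv2.imwrite('pics/w7c.png',cv2.resize(im[100:340,100:420],None,fx=2.5,fy=2.5,interpolation=cv2.INTER_CUBIC))
go(.463,-.364,.0355,168)
E
```

```text
row [-0.4 -1.7 37.9] turn 0.001 | tcp [ 0.463  -0.3623  0.0734] yaw 168.1 F [1.1 0.5 0.2] gap 0.0229 t 16.4
```

View pics/w7c.png

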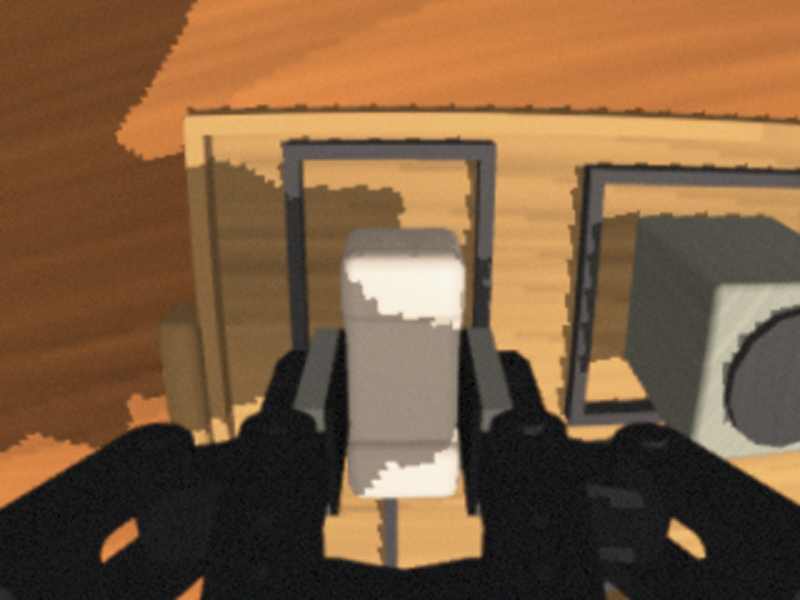

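Rest held level and parallel to the oblong frame (outer corners (283,143) and (495,143) in the crop); the frame centre is slightly left.

```bash
python3 - <<'E'
from h import *
C=lambda u,v,z=.013: pt('w7',100+u/2.5-.3,100+v/2.5-.3,z)[:2]
a,b=C(283,143),C(495,143); print(a,b,np.linalg.norm(b-a)); d=(b-a)/np.linalg.norm(b-a); n=np.array([d[1],-d[0]]); c=(a+b)/2+n*.044
print('centre',c,np.degrees(np.arctan2(d[1],d[0]))); 
r=(C(346,240,.03+.045)+C(463,240,.075))/2; print('rest near end',r)
go(c[0],c[1],.0355,168)
E
```

```text
[ 0.41485996 -0.38244638] [ 0.42611199 -0.32996412] 0.05367490425038354
centre [ 0.46350831 -0.3654291 ] 77.89915604154528
rest near end [ 0.42816847 -0.35414298]
row [-1.2 -3.  37.9] turn 0.001 | tcp [ 0.463  -0.3623  0.0734] yaw 168.1 F [1.1 0.5 0.2] gap 0.0229 t 16.4
```

Request:
arm_command(moves=[[1,0,-2.5,15,0],[1,0,-2.5,28,0],[1,0,-2.5,34,0],[1,0,-2.5,37,0],[1,0,-2.5,38,0],[1,0,-2.5,38,0]])

```text
clock: 17.0
tcp_pos: [0.4623, -0.3656, 0.0351]
orientation: [0.0, 0.105, 0.995, -0.0]
wrist_force: [-0.5, 1.1, -0.2]
finger_gap: 0.0224
```

Request:
arm_command(moves=[[1,0,0,1,0],[1,0,0,1,0],[0.6,0,0,1,0],[0.5,0,0,1,0],[0.5,0,0,1,0],[0.5,0,0,-20,0],[0.5,0,0,-60,0],[0.5,0,0,-105,0],[0.5,0,0,-150,0],[0.5,0,0,-150,0],[0.5,0,0,-150,0]])

```text
clock: 18.1
tcp_pos: [0.4628, -0.3662, 0.1863]
orientation: [0.001, 0.105, 0.995, -0.001]
wrist_force: [-0.1, 0.8, -0.8]
finger_gap: 0.0424
```

```bash
python3 - <<'E'
from h import *
im,d=shot('wrist','w8')
cv2.imwrite('pics/w8c.png',im[100:300,100:400])
go(.485,.329,.18,106.7)
E
```

```text
row [122.2 683.9   4.6] turn 1.07 | tcp [ 0.4621 -0.3654  0.1846] yaw 168.0 F [ 1.   0.3 -0.4] gap 0.0426 t 18.15
```

View pics/w8c.png

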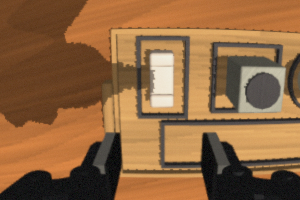

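Rest lies inside the oblong frame. Now the lighter.

Request:
arm_command(moves=[[0.4,8,46,0,0.05],[0.4,16,92,0,0.15],[0.4,24,138,0,0.25],[0.4,33,184,0,0.35],[0.4,41,230,0,0.45],[0.4,49,276,0,0.55],[0.4,57,322,0,0.65],[0.4,66,368,0,0.75],[0.4,74,414,0,0.85],[0.4,82,460,0,0.95],[0.4,90,506,0,1.05],[0.4,98,552,0,1.07]])

```text
clock: 19.35
tcp_pos: [0.4797, 0.1965, 0.1828]
orientation: [-0.001, 0.598, 0.801, -0.001]
wrist_force: [1.1, -0.6, 0.5]
finger_gap: 0.0509
```

Request:
arm_command(moves=[[0.4,0,0,0,0],[0.4,0,0,0,0]])

```text
clock: 19.55
tcp_pos: [0.4798, 0.1955, 0.1828]
orientation: [-0.001, 0.596, 0.803, -0.002]
wrist_force: [-0.5, -1.5, -0.1]
finger_gap: 0.0512
```

```bash
python3 - <<'E'
from h import *
go(.485,.329,.18,106.7)
E
```

```text
row [126.2  43.7   2.7] turn 0.003 | tcp [0.4798 0.1955 0.1828] yaw 106.9 F [-0.5 -1.5 -0.1] gap 0.0512 t 19.55
```

Request:
arm_command(moves=[[0.4,45,15,0,0],[0.4,90,30,0,0],[0.4,126,43,5,0],[0.4,126,43,10,0],[0.4,126,43,10,0],[0.4,126,43,10,0]])

```text
clock: 20.15
tcp_pos: [0.486, 0.3257, 0.174]
orientation: [-0.0, 0.598, 0.802, -0.001]
wrist_force: [0.0, 0.2, -0.5]
finger_gap: 0.0512
```

```bash
python3 - <<'E'
from h import *
im,d=shot('wrist','w9')
cv2.imwrite('pics/w9c.png',cv2.resize(im[60:310,130:390],None,fx=2.4,fy=2.4,interpolation=cv2.INTER_CUBIC))
go(.485,.329,.028,106.7)
E
```

```text
row [  3.5  -0.2 146.5] turn -0.003 | tcp [0.4863 0.3258 0.1745] yaw 106.5 F [-0.2  0.   0.9] gap 0.0515 t 20.2
```

View pics/w9c.png

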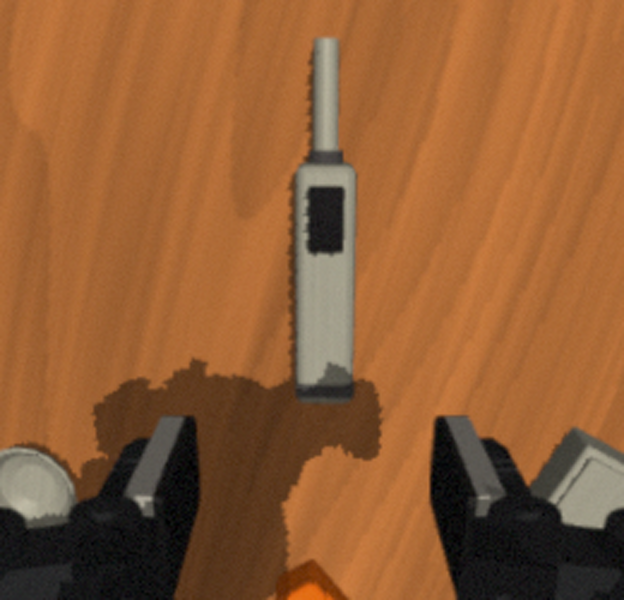

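Lighter nearly aligned with the tool: handle front (325,168), trigger (326,220), handle end (325,388).

```bash
python3 - <<'E'
from h import *
C=lambda u,v,z: pt('w9',130+u/2.4-.3,60+v/2.4-.3,z)[:2]
f,e,t=C(326,168,.024),C(325,388,.024),C(326,220,.029)
d=(f-e)/np.linalg.norm(f-e); yaw=np.degrees(np.arctan2(d[1],d[0])); print(f,e,t,np.linalg.norm(f-e),yaw)
o=(f+e)/2+.025*d; g=o-.022*d; print('origin',o,'via trigger',t-.004*d,'grip',g); go(*g,.028,yaw)
E
```

```text
[0.47512696 0.37590955] [0.50076085 0.28915722] [0.48068627 0.35706873] 0.09046028350834248 106.46154097289713
origin [0.48085961 0.35650863] via trigger [0.48181975 0.35323269] grip [0.48709379 0.33541041]
row [  9.1   3.7 146.5] turn 0.001 | tcp [0.4863 0.3258 0.1745] yaw 106.5 F [-0.2  0.   0.9] gap 0.0515 t 20.2
```

Request:
arm_command(moves=[[0.4,5,2.5,45,0],[0.4,5,2.5,85,0],[0.4,5,2.5,120,0],[0.4,5,2.5,140,0],[0.4,5,2.5,147,0],[0.4,5,2.5,147,0],[1,5,2.5,147,0],[1,5,2.5,147,0],[1,5,2.5,147,0],[1,5,2.5,147,0],[1,5,2.5,147,0]])

```text
clock: 21.3
tcp_pos: [0.4888, 0.3339, 0.0298]
orientation: [0.001, 0.597, 0.802, 0.002]
wrist_force: [0.1, -0.9, 6.7]
finger_gap: 0.0227
```

```bash
python3 - <<'E'
from h import *
s,M=st(); b=np.radians(78); c=np.array([.5565,-.2945]); g=c-.022*np.array([np.cos(b),np.sin(b)]); print(g)
go(*g,.19,78)
E
```

```text
[ 0.55192594 -0.31601925]
row [-640.7 -125.3 -160.7] turn 0.5 | tcp [0.4888 0.3339 0.0298] yaw 106.7 F [ 0.1 -0.9  6.7] gap 0.0227 t 21.3
```

Request:
arm_command(moves=[[1,0,0,-30,0],[1,0,0,-75,0],[1,-20,-4,-120,0.05],[1,-62,-12,-145,0.1],[1,-108,-21,-160,0.15],[1,-154,-30,-160,0.2],[1,-200,-39,-160,0.25],[1,-246,-48,-160,0.3],[1,-292,-57,-160,0.35],[1,-338,-66,-160,0.4],[1,-384,-75,-160,0.45],[1,-430,-84,-160,0.5]])

```text
clock: 22.5
tcp_pos: [0.53, -0.1044, 0.1883]
orientation: [0.0, 0.778, 0.629, 0.0]
wrist_force: [1.0, 0.0, -1.3]
finger_gap: 0.0231
```

Request:
arm_command(moves=[[1,0,0,0,0],[1,0,0,0,0]])

```text
clock: 22.7
tcp_pos: [0.53, -0.1037, 0.1879]
orientation: [-0.0, 0.778, 0.629, 0.0]
wrist_force: [-0.3, 0.5, -1.3]
finger_gap: 0.0225
```

```bash
python3 - <<'E'
from h import *
go(.552,-.316,.19,78)
E
```

```text
row [-202.9   66.1   -2.2] turn -0.002 | tcp [ 0.53   -0.1037  0.1879] yaw 77.9 F [-0.3  0.5 -1.3] gap 0.0225 t 22.7
```

Request:
arm_command(moves=[[1,-46,15,0,0],[1,-92,30,0,0],[1,-138,45,0,0],[1,-184,60,0,0],[1,-203,66,10,0],[1,-203,66,40,0],[1,-203,66,60,0],[1,-203,66,60,0],[1,-203,66,60,0]])

```text
clock: 23.6
tcp_pos: [0.5527, -0.3131, 0.1277]
orientation: [-0.001, 0.776, 0.63, -0.0]
wrist_force: [-0.3, 0.4, 0.2]
finger_gap: 0.0223
```

```bash
python3 - <<'E'
from h import *
im,d=shot('wrist','w10')
cv2.imwrite('pics/w10c.png',cv2.resize(im[20:340,60:460],None,fx=1.8,fy=1.8,interpolation=cv2.INTER_CUBIC))
go(.552,-.316,.035,78)
E
```

```text
row [-2.4 -0.9 93.8] turn 0.002 | tcp [ 0.5533 -0.3138  0.1288] yaw 78.1 F [0.3 0.2 0.3] gap 0.0235 t 23.65
```

View pics/w10c.png

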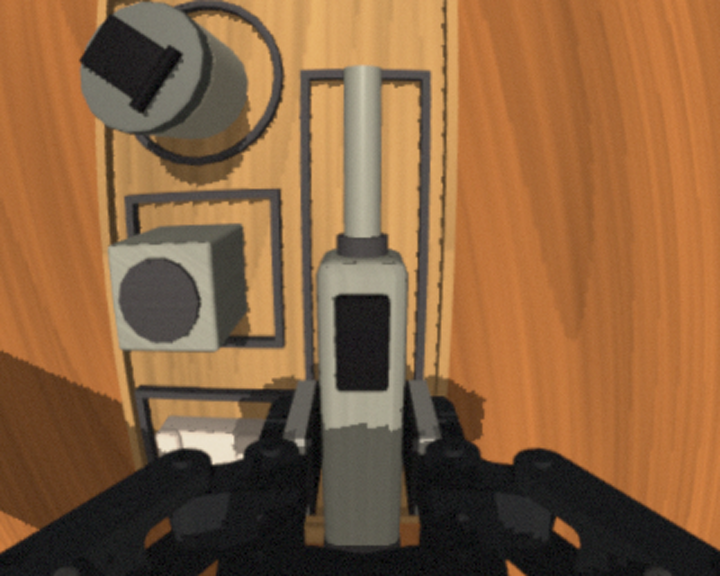

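Lighter held level, parallel to the long frame (far outer corners (301,72), (430,72)); nozzle tip at (363,68), trigger (362,342).

```bash
python3 - <<'E'
from h import *
C=lambda u,v,z: pt('w10',60+u/1.8-.3,20+v/1.8-.3,z)[:2]
a,b=C(301,72,.013),C(430,72,.013); d=(b-a)/np.linalg.norm(b-a); n=np.array([d[1],-d[0]]); n=-n if n[1]>0 else n
c=(a+b)/2+n*.092; print(a,b,np.linalg.norm(b-a),'frame c',c, np.degrees(np.arctan2(d[1],d[0])))
s,M=st(); z=s['tcp_pos'][2]
tip,tr=C(363,68,z-.018),C(362,342,z-.001); u=tip-tr; u/=np.linalg.norm(u); o1,o2=tip-.075*u,tr-.004*u; print(tip,tr,'origins',o1,o2,np.degrees(np.arctan2(u[1],u[0])))
o=(o1+o2)/2; t=s['tcp_pos'][:2]+c-o; print(t); go(*t,.035,78)
E
```

```text
[ 0.54906612 -0.19842631] [ 0.60507015 -0.21012293] 0.05721243362467871 frame c [ 0.55825947 -0.29433146] -11.796834659444036
[ 0.57255676 -0.21950139] [ 0.55795836 -0.287486  ] origins [ 0.55681087 -0.29282987] [ 0.55711858 -0.29139686] 77.88085715153682
[ 0.55462527 -0.31603916]
row [-1.9  1.7 93.8] turn 0.002 | tcp [ 0.5533 -0.3138  0.1288] yaw 78.1 F [0.3 0.2 0.3] gap 0.0235 t 23.65
```

Request:
arm_command(moves=[[1,-2,1,40,0],[1,-2,1,70,0],[1,-2,1,83,0],[1,-2,1,90,0],[1,-2,1,93,0],[1,-2,1,93,0],[1,-2,1,93,0]])

```text
clock: 24.35
tcp_pos: [0.5541, -0.3177, 0.0363]
orientation: [0.001, 0.777, 0.63, 0.0]
wrist_force: [0.1, 0.6, -1.1]
finger_gap: 0.0228
```

Request:
arm_command(moves=[[1,0,0,2,0],[1,0,0,2,0],[0.6,0,0,2,0],[0.5,0,0,2,0],[0.5,0,0,2,0],[0.5,0,0,-20,0],[0.5,0,0,-60,0],[0.5,0,0,-105,0],[0.5,0,0,-150,0],[0.5,0,0,-150,0],[0.5,0,0,-150,0]])

```text
clock: 25.45
tcp_pos: [0.5539, -0.3177, 0.1864]
orientation: [0.002, 0.777, 0.629, 0.0]
wrist_force: [-0.8, 0.0, -0.4]
finger_gap: 0.0426
```

```bash
python3 - <<'E'
from h import *
shot('side','side1'); shot('wrist','w11')
a=cv2.imread('pics/side1.png'); b=cv2.imread('pics/w11.png')
cv2.imwrite('pics/fin.png',np.hstack([cv2.resize(a[100:370,135:395],(385,400),interpolation=cv2.INTER_CUBIC),cv2.resize(b[:288],(410,400),interpolation=cv2.INTER_CUBIC) if 0 else cv2.resize(b,(410,308))]) if 0 else np.vstack([cv2.resize(a[90:370,125:395],(540,560),interpolation=cv2.INTER_CUBIC)]))
go(.55,-.32,.19,78)
E
```

```text
row [-3.8 -1.8 -6.6] turn 0.0 | tcp [ 0.5525 -0.3167  0.1834] yaw 78.0 F [ 0.3  0.1 -0.7] gap 0.0427 t 25.55
```

View pics/w11.png

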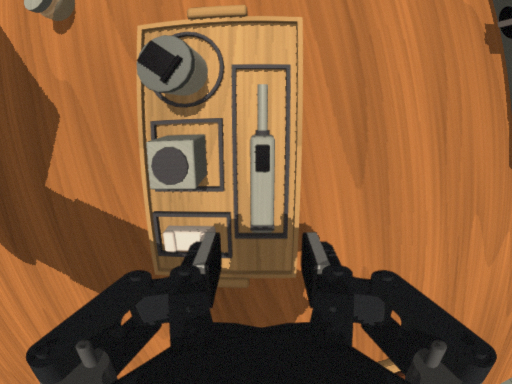

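View pics/fin.png

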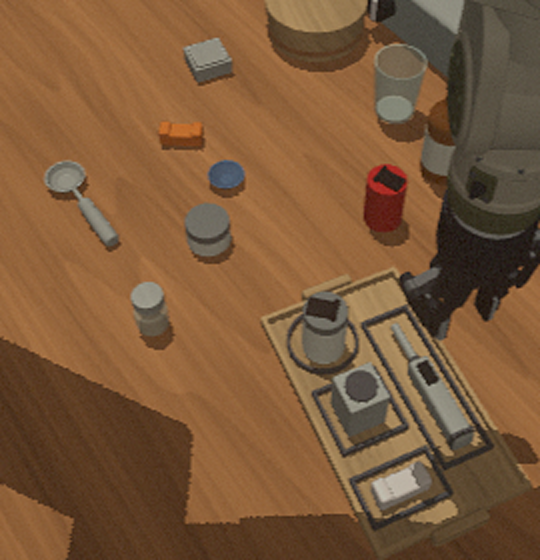

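Both views show all four pieces inside their frames and upright or flat. The lighter lies within the long frame, trigger up, and the look-alikes are where they were.

```bash
python3 - <<'E'
from h import *
d0,d1=load('side0')['im'].astype(int),load('side1')['im'].astype(int)
for n,(u,v) in dict(short=(229,205),lowtin=(229,120)).items(): print(n,abs(d0-d1)[v-14:v+14,u-14:u+14].mean().round(1))
env.hand_in(); print(env.get_state()['clock'])
E
```

```text
short 11.3
lowtin 11.7
the job is handed in; nothing more can be done
the job is handed in; nothing more can be done
```

The caddy is filled and the job is handed in. I placed the canister in the round frame, the tin in the square, the rest in the oblong and the lighter in the long frame, in that order, and finished at about 25.6 s on the robot's clock.

**Last checks:** The final wrist and side pictures show each piece inside its frame: canister and tin upright, rest flat, lighter flat with its trigger up. The gripper was clear, about 0.18 m up. The largest wrist force I read was about 7 N, while the fingers closed; forces were only read at the end of each move, so brief peaks in between would not show.

**Look-alikes:** I never touched them, and by eye they stand where they were. A before-and-after pixel comparison around the short canister and low tin gave mean differences of 11.3 and 11.7 grey levels. With no baseline for image noise, that check was inconclusive. I did not measure their positions again.

**Not measured:** I judged flatness and the lighter's final pose from the pictures only.

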